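Put the hot-air nozzles away in size order

TASK

The four steel hot-air nozzles are scattered over the phone-repair bench: put them away in the blue silicone tray, one in the middle of each pocket, standing upright and flat on the pocket floor, in order of hood size, with the largest in the pocket at the end towards the hot-air gun and the smallest at the other end, so that the next one can be picked without looking. Let go of them all, and do not shift the phone, the multimeter, the flux jar or the loose green board that lie among them.

Things in the scene. Friction and masses are not known exactly. Their poses are not given: they have to be found in the camera images.
- nozzle_49: steel hot-air nozzle, about 50 g, mouth down: square hood 49 x 49 mm (sides along x, y), 0-14 mm high; sloped shoulder 14-24 mm; round collar, 24 mm diameter, 24-62 mm high, open at the top: grip this. A clamp ear with screw juts from the collar to +x only (22 mm from the axis, 47-59 mm high, 15 mm wide), so fingers go on its +y and -y sides. Origin: centre of the underside; z up.
- nozzle_41: steel hot-air nozzle, about 50 g, mouth down: square hood 41 x 41 mm (sides along x, y), 0-14 mm high; sloped shoulder 14-24 mm; round collar, 24 mm diameter, 24-62 mm high, open at the top: grip this. A clamp ear with screw juts from the collar to +x only (22 mm from the axis, 47-59 mm high, 15 mm wide), so fingers go on its +y and -y sides. Origin: centre of the underside; z up.
- nozzle_33: steel hot-air nozzle, about 50 g, mouth down: square hood 33 x 33 mm (sides along x, y), 0-14 mm high; sloped shoulder 14-24 mm; round collar, 24 mm diameter, 24-62 mm high, open at the top: grip this. A clamp ear with screw juts from the collar to +x only (22 mm from the axis, 47-59 mm high, 15 mm wide), so fingers go on its +y and -y sides. Origin: centre of the underside; z up.
- nozzle_25: steel hot-air nozzle, about 50 g, mouth down: square hood 25 x 25 mm (sides along x, y), 0-14 mm high; sloped shoulder 14-24 mm; round collar, 24 mm diameter, 24-62 mm high, open at the top: grip this. A clamp ear with screw juts from the collar to +x only (22 mm from the axis, 47-59 mm high, 15 mm wide), so fingers go on its +y and -y sides. Origin: centre of the underside; z up.
- tray: flat blue silicone tray, fixed, 74 x 284 mm, with one row of four square pockets along its y axis, centred at y = -105, -35, 35, 105 mm, 66 x 66 mm inside; floor 4 mm above the table, ribs round it 4 mm wide, 4 mm above the floor. The largest nozzle lies flat only if square to the pocket within about 25 degrees. Its +y end points roughly to world +y. Origin: centre of its underside; z up.
- gun_rest: hot-air gun in its rest: dark steel foot 110 x 100 x 14 mm, fork, upright black round gun, 42 mm wide, about 235 mm high; fixed, beyond one end of the tray (y > 0 or y < 0). A soldering-iron stand (black foot, yellow sponge, slanting green-blue iron, 230 mm high) stands beyond the other end. Origin: centre of the foot's underside.
- phone: black phone lying flat, 72 (x) x 150 (y) x 8 mm; loose, leave it alone. Origin: centre of its underside.
- multimeter: orange multimeter lying on its back, 72 (x) x 150 (y) mm, 43 mm high over its dial; loose, leave it alone. Origin: centre of its underside.
- flux_jar: small round jar with white lid, 40 mm diameter, 32 mm high; loose, leave it alone. Origin: centre of its underside.
- board: green circuit board lying flat, 95 (x) x 36 (y) mm, about 6 mm high; loose, leave it alone. Origin: centre of its underside. (A pair of tweezers, 7 mm high, also lies among the nozzles; nothing else stands within 80 mm of the nozzles or the tray.)
Things that resemble listed ones, but are neither listed nor needed, are in the scene too. Leave any purple look-alike of the gun_rest alone.

How it is judged (in metres and radians):
At the end, for the whole second after the job is handed in: Nozzles in the pockets in size order, 49 mm hood at the gun's end: each within 12 mm of its pocket centre along both tray axes, on the floor within 2 mm, upright within 0.05 rad, at rest, released; phone, multimeter, flux jar and board within 20 mm of where they were (z of nozzle_49 in the frame of tray between 0.002 and 0.0062 m and angle between each of nozzle_49, nozzle_41, nozzle_33, nozzle_25's own z axis and vertical below 0.05 rad and linear speed of each of nozzle_49, nozzle_41, nozzle_33, nozzle_25 below 0.02 m/s and angular speed of each of nozzle_49, nozzle_41, nozzle_33, nozzle_25 below 0.2 rad/s and z of nozzle_41 in the frame of tray between 0.002 and 0.0062 m and z of nozzle_33 in the frame of tray between 0.002 and 0.0062 m and z of nozzle_25 in the frame of tray between 0.002 and 0.0062 m and distance of each of phone, multimeter, flux_jar, board from where it was at the start of the episode below 0.02 m and ((world y of gun_rest above 0 m and x of nozzle_49 in the frame of tray between -0.012 and 0.012 m and y of nozzle_49 in the frame of tray between 0.093 and 0.117 m and x of nozzle_41 in the frame of tray between -0.012 and 0.012 m and y of nozzle_41 in the frame of tray between 0.023 and 0.047 m and x of nozzle_33 in the frame of tray between -0.012 and 0.012 m and y of nozzle_33 in the frame of tray between -0.047 and -0.023 m and x of nozzle_25 in the frame of tray between -0.012 and 0.012 m and y of nozzle_25 in the frame of tray between -0.117 and -0.093 m) or (world y of gun_rest below 0 m and x of nozzle_49 in the frame of tray between -0.012 and 0.012 m and y of nozzle_49 in the frame of tray between -0.117 and -0.093 m and x of nozzle_41 in the frame of tray between -0.012 and 0.012 m and y of nozzle_41 in the frame of tray between -0.047 and -0.023 m and x of nozzle_33 in the frame of tray between -0.012 and 0.012 m and y of nozzle_33 in the frame of tray between 0.023 and 0.047 m and x of nozzle_25 in the frame of tray between -0.012 and 0.012 m and y of nozzle_25 in the frame of tray between 0.093 and 0.117 m))); the robot touches nothing.
It fails at once if the phone is shifted by 20 mm or more (distance of phone from where it was at the start of the episode above 0.02 m).
It fails at once if the multimeter is shifted by 20 mm or more (distance of multimeter from where it was at the start of the episode above 0.02 m).
It fails at once if the flux jar is shifted by 20 mm or more (distance of flux_jar from where it was at the start of the episode above 0.02 m).
It fails at once if the loose circuit board is shifted by 20 mm or more (distance of board from where it was at the start of the episode above 0.02 m).
It also fails if it takes over 112 s, if anything falls off the work surface, if the arm or the gripper's body presses on something with over 40 N, if the wrist force passes 120 N, or if a joint passes its speed limit or range.

ROBOT

A 7-joint arm with a two-finger parallel gripper is mounted at the origin on the work surface. World frame = base frame: x ahead of the robot, y to its left, z up, the work surface at z = 0. Lengths are in mm, angles in degrees, forces in N, time in s.
With the tool pointing down it reaches from about 400 to 850 mm from the base axis. Payload 10.4 kg.
Tool frame: the origin (TCP) lies on the centre line of the jaws, within the pads' length; the fingertips stand 22 mm ahead of it and the grasp point (between the pads) lies 3 mm ahead of it; z points along the fingers, y is the direction in which the jaws open and shut (so a half turn about z gives the same grasp; the last joint's range is limited). The gripper opens to 87 mm and grips with 3 to 60 N. Pads are 19 mm wide; open, the fingers measure 117 mm over their backs; the gripper's body (75 mm by 190 mm) begins 51 mm behind the grasp point.
Start: joints at [-71.196, 19.034, -3.707, 83.658, 1.238, 77.344, -5.071], TCP at [214.769, 586.964, 223.076] pointing down, gripper open.
Joint ranges: [-148.97, 148.97], [-28.65, 121.19], [-84.17, 76.75], [9.2, 138.47], [-72.65, 252.65], [3.7, 117.97], [-149.18, 149.18]. Speed limits (degrees/s): [127.2, 127.2, 159.86, 159.86, 180, 180, 180].

INTERFACE

Orientations are given as a 3x3 rotation matrix whose columns are the frame's x, y, z axes.
In Python, from rig import status, capture, sign_off, spot_in, trace, spot_point gives the robot as it stands.
- The arm moves only by the tool arm_command, never from a script. Its argument "steps" is a list of rows, each a list of 5 numbers: the opening, from 0 (shut) to 1 (fully open), then the shift along the world's x, y, z in cm, then the turn about the world's z in rad. A call has exactly 10 rows; each row is the pose to reach, as a shift and turn from the pose commanded when the call began; what a row does not reach only later rows make up. A row lasts 1/8 s, in which the tool goes at most 62.5 mm and 10.7 degrees, less where a joint would pass 70% of its speed; a pose out of reach is approached as far as the arm can. A call with a gripper value outside its range is refused whole. The fingers move at their own pace and stop on an object; "newtons" is the grip in N (left out, the last holds). Time passes only in rows, so rows that repeat a pose let the fingers close, or fill a call up. It gives the time, the measured TCP pose, the force and the opening at its end, in the units of the state.
- status.get_state(): the state, without advancing time (a new reading comes with each control period).
- capture(name): name is "scene" or "top" or "wrist"; returns a dict with "pixels" (400x640x3 uint8, red, green, blue), "range_z" (400x640 float32, mm along the optical axis (not along the pixel's ray), 0 where there is no reading), "fx", "fy", "cx", "cy" (pixels), "D" ([k1, k2, p1, p2, k3] as OpenCV has them; the pictures are not rectified), "rvec" (rotation vector, rad) and "tvec" (3), from world to camera coordinates, as OpenCV has them. Camera axes: x right, y down, z forward; pixel columns grow to the right and rows downward; lengths in mm; the calibration is good to about 2 mm. A picture is of the moment at which its call begins.
- sign_off(): hands the job in, once; it reports no verdict.
Trained networks look in the newest picture that a camera, given by its name, has taken for a name from the list of things; names that differ only in an ending like _2 or _b are one class to them, and where a whole thing is asked for, a point or a joint stands for the part that bears it (a point fixed in the world has none). Each returns a list of dicts, best first, with "score" (0 to 1); they miss things now and then, are a little off and sometimes report something else, mostly with a low value. They report only what shows in the picture. A call takes as long as a camera call. They do not tell look-alikes from the thing itself.
- spot_in(camera, query): "box" ([left, top, right, bottom] in pixels, round what is visible of it).
- trace(camera, query): "pixels" (400x640 bool, what is visible of it) and "box" ([left, top, right, bottom] in pixels, round what is visible of it).
- spot_point(camera, query): "point" ([column, row] in pixels: a listed point, or the origin of a listed thing).
The state is a dict: "time": time; "joints": joint angles; "joint_velocities": joint speeds; "joint_torque": joint torques, N m; "eef_pos": TCP position; "tcp_rot": TCP orientation; "wrist_force": force on the tool from outside, world axes, zero at the start; "ft_torque": the same for the moment, N m; "width": finger opening in mm.
Only numpy, scipy, OpenCV 4.12 (cv2) and the standard library are available. Lean on these libraries where they do the work, as an engineer would, in place of code of your own. Each camera call takes 0.05 s, during which the arm holds its last target. There are 200 camera calls.

## Working session

There is one attempt and no reset: what is moved stays moved. The work goes in short steps, Python scripts to look and compute and a tool call to move; the robot and the scene stay as the last step left them, time stands still between calls to the robot, and variables do not carry over. Pictures are saved under pics/ and viewed, about 12 in all and at most 16, crops included, and the job is handed in when it is done.

Besides the shell and the picture viewer there is one more tool, called after "Call:" as name(argument=value, ...), one argument or row to a line, values as JSON. arm_command: Moves the arm, as the interface text tells. Its arguments: {"type":"object","properties":{"steps":{"type":"array","items":{"type":"array","items":{"type":"number"}}},"newtons":{"type":"number"}},"required":["steps"]}

```bash
mkdir -p pics; cat > h.py <<'E'
import numpy as np, cv2
from rig import status, capture, sign_off, spot_in, trace, spot_point
def save(im,n): cv2.imwrite('pics/'+n,im[...,::-1])
def world(c,uv,z=None,d=None):
    """pixels -> world, by plane height z or depth d"""
    K=np.array([[c['fx'],0,c['cx']],[0,c['fy'],c['cy']],[0,0,1.]])
    uv=np.asarray(uv,float).reshape(-1,1,2)
    n=cv2.undistortPoints(uv,K,np.array(c['D'],float))[:,0]
    R=cv2.Rodrigues(np.array(c['rvec'],float))[0];t=np.array(c['tvec'],float).ravel()
    r=np.c_[n,np.ones(len(n))]
    if d is not None: return (r*np.asarray(d).reshape(-1,1)-t)@R
    o=-R.T@t; w=r@R
    return o+w*((z-o[2])/w[:,2])[:,None]
def cloud(c,mask):
    v,u=np.nonzero(mask&(c['range_z']>0)); return world(c,np.c_[u,v],d=c['range_z'][v,u])
E
python3 - <<'E'
from h import *
import pickle
s=status.get_state(); print(s['time'],s['eef_pos'],s['tcp_rot'],s['width'])
for n in('top','scene'):
    c=capture(n); save(c['pixels'],n+'0.png'); pickle.dump(c,open(n+'0.pkl','wb'))
    for q in('nozzle_49','nozzle_41','nozzle_33','nozzle_25','tray','gun_rest','phone','multimeter','flux_jar','board'):
        for r in trace(n,q)[:5]:
            P=cloud(c,r['pixels']); 
            if len(P)<5: print(n,q,r['score'],r['box'],len(P)); continue
            hi=P[P[:,2]>np.percentile(P[:,2],98)-6]
            print(n,q,round(r['score'],2),np.round(r['box']),'med',np.median(P,0).round(),'zmax',np.percentile(P[:,2],98).round(),'top',np.median(hi,0).round(),'lo',np.percentile(P,2,axis=0).round(),'hi',np.percentile(P,98,axis=0).round())
E
```

```text
0.0 [214.65321824 586.57886186 222.26007383] [[-9.39095098e-01  3.43657101e-01 -4.41550704e-04]
 [ 3.43657381e-01  9.39094138e-01 -1.34345171e-03]
 [-4.70290405e-05 -1.41337107e-03 -9.99999000e-01]] 86.86965075058087
top nozzle_49 0.7 [433. 240. 457. 270.] med [ 399. -315.   19.] zmax 63.0 top [ 397. -315.   61.] lo [ 372. -347.    4.] hi [ 428. -294.   63.]
top nozzle_49 0.47 [299. 221. 310. 237.] med [449.  69.  37.] zmax 63.0 top [454.  74.  61.] lo [434.  54.   1.] hi [465.  87.  63.]
top nozzle_41 0.7 [433. 240. 457. 270.] med [ 399. -315.   19.] zmax 63.0 top [ 397. -315.   61.] lo [ 372. -347.    4.] hi [ 428. -294.   63.]
top nozzle_41 0.47 [299. 221. 310. 237.] med [449.  69.  37.] zmax 63.0 top [454.  74.  61.] lo [434.  54.   1.] hi [465.  87.  63.]
top nozzle_33 0.7 [433. 240. 457. 270.] med [ 399. -315.   19.] zmax 63.0 top [ 397. -315.   61.] lo [ 372. -347.    4.] hi [ 428. -294.   63.]
top nozzle_33 0.47 [299. 221. 310. 237.] med [449.  69.  37.] zmax 63.0 top [454.  74.  61.] lo [434.  54.   1.] hi [465.  87.  63.]
top nozzle_25 0.7 [433. 240. 457. 270.] med [ 399. -
[... 3968 characters left out ...]
scene phone 0.75 [359. 144. 403. 173.] med [541. 303.   8.] zmax 12.0 top [539. 304.   8.] lo [507. 237.   3.] hi [574. 380.  12.]
scene multimeter 0.58 [216. 268. 282. 333.] med [ 539. -350.   35.] zmax 41.0 top [ 532. -340.   37.] lo [ 499. -398.   11.] hi [ 568. -256.   41.]
scene flux_jar 0.84 [248. 236. 259. 255.] med [ 441. -202.   30.] zmax 35.0 top [ 436. -199.   32.] lo [ 418. -217.    0.] hi [ 455. -180.   35.]
scene flux_jar 0.34 [215. 266. 284. 337.] med [ 538. -348.   35.] zmax 41.0 top [ 532. -340.   37.] lo [ 497. -398.    1.] hi [ 568. -252.   41.]
scene board 0.85 [315. 151. 347. 169.] med [413. 194.   5.] zmax 9.0 top [414. 195.   6.] lo [366. 177.   0.] hi [457. 213.   9.]
```

```bash
python3 - <<'E'
import cv2,numpy as np
t=cv2.imread('pics/top0.png')
cv2.imwrite('pics/v1.png',cv2.resize(t[110:290,90:490],None,fx=2,fy=2,interpolation=2))
s=cv2.imread('pics/scene0.png')
cv2.imwrite('pics/v2.png',cv2.resize(s[40:350,180:470],None,fx=1.9,fy=1.9,interpolation=2))
E
```

```text
(no output)
```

View pics/v1.png

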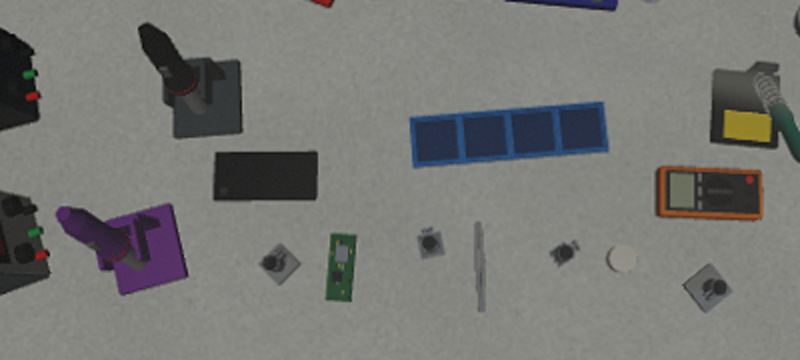

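View pics/v2.png

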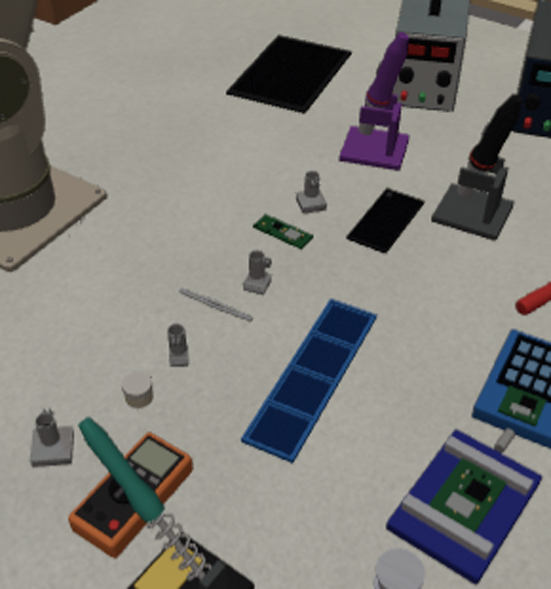

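Top view: the dark gun (crop 190,90, world about 650,395) and its purple look-alike (crop 130,240, about 431,464) both stand at +y. The grey/black one is the real one, so the largest nozzle goes at the +y end. Nozzles at crop (280,263), (430,242), (565,252) and (708,288). The rightmost looks like the 49.

Call:
arm_command(
  steps=[
    [1,2,-6,1,0],
    [1,3,-12,2,0],
    [1,4.5,-18,3,0],
    [1,10,-22,3,0],
    [1,14,-26,3,0],
    [1,18,-30,3,0],
    [1,20.3,-31.5,3,0],
    [1,20.3,-31.5,3,0],
    [1,20.3,-31.5,3,0],
    [1,20.3,-31.5,3,0],
  ],
)

```text
time: 2.35
eef_pos: [416.9, 272.9, 253.1]
tcp_rot: [[-0.94, 0.342, -0.0], [0.342, 0.94, 0.0], [0.0, 0.0, -1.0]]
wrist_force: [-0.9, 0.7, 0.3]
width: 87.0
```

```bash
python3 - <<'E'
from h import *
s=status.get_state(); print(s['time'],s['eef_pos'],s['tcp_rot'][:2])
c=capture('wrist'); save(c['pixels'],'w1.png')
R=cv2.Rodrigues(np.array(c['rvec'],float))[0]; print('cam',-R.T@np.array(c['tvec']).ravel(), 'axis',R[2])
for r in trace('wrist','nozzle_41')[:4]:
    P=cloud(c,r['pixels']); print(r['score'],r['box'],len(P))
    if len(P)<20: continue
    for a,b in((56,70),(45,56),(5,16)):
        Q=P[(P[:,2]>a)&(P[:,2]<b)]
        if len(Q)>8: print(a,b,len(Q),cv2.minAreaRect(Q[:,:2].astype(np.float32)))
for n in('top','scene'):
    c=capture(n); m=trace(n,'tray')[0]['pixels']; P=cloud(c,m)
    r=cv2.minAreaRect(P[:,:2].astype(np.float32)); print(n,'tray',r)
    v,u=np.nonzero(m); Q=world(c,np.c_[u,v],z=7); print(cv2.minAreaRect(Q[:,:2].astype(np.float32)))
E
```

```text
2.35 [416.91998086 272.90539336 253.06879684] [[-9.39793758e-01  3.41742107e-01 -1.54025451e-04]
 [ 3.41742068e-01  9.39793755e-01  2.37516128e-04]]
cam [337.56562274 300.52052267 414.7706707 ] axis [ 0.28336136 -0.10371992 -0.95338792]
0.78 [297.0, 134.9, 341.7, 181.4] 1327
56 70 160 ((416.5834045410156, 279.6666564941406), (22.636249542236328, 31.481578826904297), 66.85380554199219)
45 56 106 ((416.0676574707031, 278.76416015625), (21.7388916015625, 31.176612854003906), 63.181541442871094)
5 16 243 ((413.09906005859375, 280.900634765625), (42.596073150634766, 42.81080627441406), 47.794036865234375)
0.58 [154.2, 211.8, 198.8, 259.0] 1117
56 70 238 ((450.52642822265625, 73.04638671875), (33.37290954589844, 25.0482177734375), 32.24086380004883)
45 56 227 ((451.3719787597656, 73.14521789550781), (32.54728698730469, 24.45453643798828), 28.660139083862305)
5 16 173 ((446.4378967285156, 71.12832641601562), (34.14265060424805, 31.159988403320312), 13.659089088439941)
top tray ((612.7316284179688, -36.62028503417969), (79.16758728027344, 289.411865234375), 6.751036643981934)
((611.2113647460938, -35.99287414550781), (77.70172119140625, 286.55975341796875), 6.824692726135254)
scene tray ((607.6144409179688, -33.149932861328125), (81.94271087646484, 296.08123779296875), 7.25886869430542)
((610.390380859375, -38.063140869140625), (79.74494934082031, 292.4038391113281), 7.339019298553467)
```

View pics/w1.png

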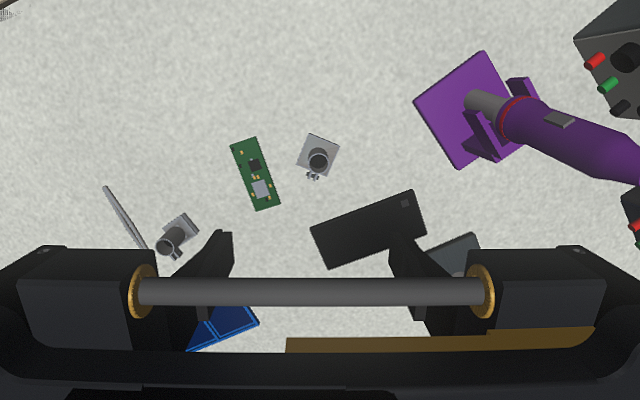

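```bash
cat >> h.py <<'E'
def noz(near,tag):
    s=status.get_state(); T=np.array(s['eef_pos']); R=np.array(s['tcp_rot'])
    print('t',round(s['time'],2),'tcp',T.round(1),'jaw',np.degrees(np.arctan2(R[1,1],R[0,1])).round(1),'w',round(s['width'],1),'F',np.round(s['wrist_force'],1))
    c=capture('wrist'); P=cloud(c,np.ones((400,640),bool))
    P=P[(np.hypot(*(P[:,:2]-near).T)<45)&(P[:,2]>6)&(P[:,2]<75)]
    lo=P[(P[:,2]<17)]; md=P[(P[:,2]>47)&(P[:,2]<59)]; hi=P[(P[:,2]>60)]
    print('hood',cv2.minAreaRect(lo[:,:2].astype(np.float32)),len(lo))
    print('collar top',len(hi),cv2.minEnclosingCircle(hi[:,:2].astype(np.float32)), cv2.minAreaRect(hi[:,:2].astype(np.float32)))
    if len(md): print('ear',cv2.minAreaRect(md[:,:2].astype(np.float32)),len(md))
    K=np.array([[c['fx'],0,c['cx']],[0,c['fy'],c['cy']],[0,0,1.]])
    u,v=cv2.projectPoints(np.array([[near[0],near[1],30.]]),c['rvec'],c['tvec'],K,np.array(c['D'],float))[0][0,0].astype(int)
    im=cv2.resize(c['pixels'][max(v-70,0):v+70,max(u-70,0):u+70],(420,420),interpolation=cv2.INTER_CUBIC); save(im,tag)
E
```

Call:
arm_command(
  steps=[
    [0.8,-0.1,0.3,-4,-0.15],
    [0.8,-0.3,0.7,-8,-0.3],
    [0.8,-0.3,0.7,-12,-0.43],
    [0.8,-0.3,0.7,-12,-0.43],
    [0.8,-0.3,0.7,-12,-0.43],
    [0.8,-0.3,0.7,-12,-0.43],
    [0.8,-0.3,0.7,-12,-0.43],
    [0.8,-0.3,0.7,-12,-0.43],
    [0.8,-0.3,0.7,-12,-0.43],
    [0.8,-0.3,0.7,-12,-0.43],
  ],
)

```text
time: 3.9
eef_pos: [414.8, 279.0, 133.1]
tcp_rot: [[-0.71, 0.704, 0.0], [0.704, 0.71, 0.0], [0.0, 0.0, -1.0]]
wrist_force: [1.0, 0.1, 0.2]
width: 69.4
```

```bash
python3 -c "
from h import *
noz((415,280),'c1.png')"
```

```text
t 3.9 tcp [414.8 279.  133.1] jaw 45.3 w 69.4 F [1.  0.1 0.2]
hood ((412.7635498046875, 281.2541809082031), (42.55636215209961, 42.83233642578125), 47.78048324584961) 614
collar top 223 ((415.6286926269531, 279.6268005371094), 15.170016288757324) ((413.212158203125, 280.4033203125), (23.78497886657715, 26.595134735107422), 17.73627281188965)
ear ((414.9595642089844, 277.5656433105469), (22.46541976928711, 32.855873107910156), 35.94378662109375) 353
```

View pics/c1.png

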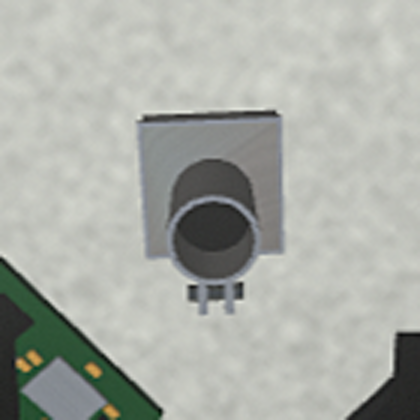

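Crop shows the hood square to the jaws, with the ear pointing down the image (world −45°). Hood is about 42 mm, so this is the 41.

Call:
arm_command(
  steps=[
    [0.8,-0.2,0.2,-3,0],
    [0.8,-0.2,0.2,-6,0],
    [0.8,-0.2,0.2,-8.1,0],
    [0.8,-0.2,0.2,-8.1,0],
    [0.8,-0.2,0.2,-8.1,0],
    [0.1,-0.2,0.2,-8.1,0],
    [0.1,-0.2,0.2,-8.1,0],
    [0.1,-0.2,0.2,-8.1,0],
    [0.1,-0.2,0.2,-8.1,0],
    [0.1,-0.2,0.2,-8.1,0],
  ],
  newtons=25,
)

```text
time: 5.2
eef_pos: [412.8, 281.0, 52.1]
tcp_rot: [[-0.71, 0.704, 0.0], [0.704, 0.71, 0.0], [0.0, 0.0, -1.0]]
wrist_force: [0.2, 0.8, 0.3]
width: 27.5
```

Call:
arm_command(
  steps=[
    [0.1,0,0,0,0],
    [0.1,0,0,0,0],
    [0.1,0,0,5,0],
    [0.1,0,0,9,0],
    [0.1,3.5,-5,9,-0.15],
    [0.1,7,-10,9,-0.3],
    [0.1,10.5,-15,9,-0.45],
    [0.1,14,-20,9,-0.6],
    [0.1,17,-25,9,-0.66],
    [0.1,19.4,-28.3,9,-0.66],
  ],
)

```text
time: 6.45
eef_pos: [607.5, -5.0, 142.0]
tcp_rot: [[-0.127, 0.992, -0.0], [0.992, 0.127, -0.001], [-0.001, -0.0, -1.0]]
wrist_force: [0.7, 0.4, -2.0]
width: 22.9
```

Call:
arm_command(
  steps=[
    [0.1,0,0,0,0],
    [0.1,0,0,0,0],
    [0.1,0,0,0,0],
    [0.1,0,0,0,0],
    [0.1,0,0,0,0],
    [0.1,0,0,-1,0],
    [0.1,0,0,-2,0],
    [0.1,0,0,-3,0],
    [0.1,0,0,-3,0],
    [0.1,0,0,-3,0],
  ],
)

```text
time: 7.7
eef_pos: [606.9, -2.1, 112.2]
tcp_rot: [[-0.13, 0.992, 0.0], [0.992, 0.13, -0.0], [-0.0, 0.0, -1.0]]
wrist_force: [0.6, 0.0, -0.9]
width: 23.1
```

```bash
python3 - <<'E'
from h import *
s=status.get_state(); print(s['time'],s['eef_pos'],s['tcp_rot'][:2],s['width'],s['wrist_force'])
c=capture('wrist'); save(c['pixels'],'w2.png')
for r in trace('wrist','tray')[:2]:
    m=r['pixels'].astype(np.uint8); v,u=np.nonzero(m); Q=world(c,np.c_[u,v],z=8)
    print(r['score'],r['box'],cv2.minAreaRect(Q[:,:2].astype(np.float32)))
E
```

```text
7.7 [606.89136356  -2.11185839 112.17726193] [[-1.29565981e-01  9.91570777e-01  2.26713375e-04]
 [ 9.91570798e-01  1.29566000e-01 -7.05060247e-05]] 23.087282524982186 [ 0.59342017  0.01729283 -0.89055101]
0.8 [266.4, 54.8, 361.8, 338.3] ((609.0314331054688, -25.732070922851562), (74.85465240478516, 262.43359375), 6.655772686004639)
```

View pics/w2.png

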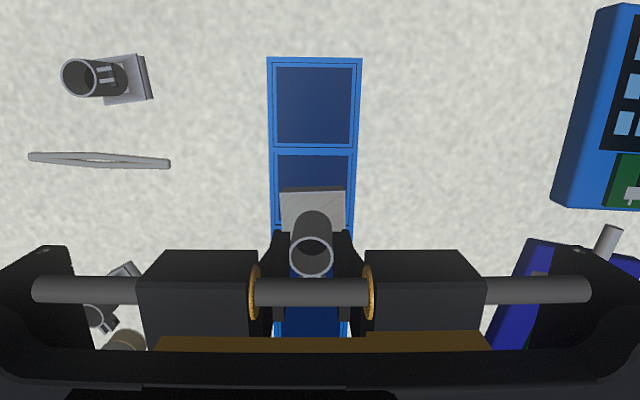

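```bash
python3 - <<'E'
from h import *
c=capture('wrist')
W=world(c,[(267,57),(362,58),(268.5,150),(357.5,150)],z=8)[:,:2]
a=np.radians(6.9); ax=np.array([np.cos(a),np.sin(a)]); ay=np.array([-ax[1],ax[0]])
print(W.round(1)); print('centre est',(W[:2].mean(0)-142*ay).round(1),(W[2:].mean(0)-70*ay).round(1))
d=W[1]-W[0];print(np.hypot(*d),np.degrees(np.arctan2(d[1],d[0])))
P=cloud(c,trace('wrist','tray')[0]['pixels']); P=P[abs(P[:,2])<15]
q=P[:,:2]@np.c_[ax,ay]; print('x range',np.percentile(q[:,0],[.5,99.5]),'ymax',np.percentile(q[:,1],99.7),'ref',np.array([611,-36.5])@np.c_[ax,ay])
E
```

```text
[[558.7  99.8]
 [631.1 108.6]
 [566.5  28.1]
 [639.7  37.6]]
centre est [612.  -36.8] [611.5 -36.7]
72.98299916546269 6.869439686453692
x range [565.14279061 638.74483569] ymax 32.08791596456873 ref [ 602.1897413  -109.63925151]
```

Call:
arm_command(
  steps=[
    [0.1,0,0,-2,0],
    [0.1,0,0,-4,0],
    [0.1,0,0,-5.3,0],
    [0.1,0,0,-5.6,0],
    [0.1,0,0,-5.6,0],
    [0.1,0,0,-5.6,0],
    [0.55,0,0,-5.6,0],
    [0.55,0,0,-5.6,0],
    [0.55,0,0,-5.6,0],
    [0.55,0,0,-5.6,0],
  ],
)

```text
time: 9.15
eef_pos: [606.8, -2.0, 56.1]
tcp_rot: [[-0.13, 0.992, 0.0], [0.992, 0.13, 0.0], [0.0, 0.0, -1.0]]
wrist_force: [0.0, -0.5, 0.0]
width: 46.5
```

Call:
arm_command(
  steps=[
    [0.55,0,0,4,0],
    [0.55,0,0,8,0],
    [0.8,-3,1.5,9,-0.18],
    [0.8,-7,3.5,9,-0.36],
    [0.8,-11,5.5,9,-0.54],
    [0.8,-15.5,7.4,9,-0.72],
    [0.8,-15.5,7.4,8,-0.9],
    [0.8,-15.5,7.4,8,-1.08],
    [0.8,-15.5,7.4,8,-1.24],
    [0.8,-15.5,7.4,8,-1.24],
  ],
)

```text
time: 10.4
eef_pos: [451.8, 72.0, 136.2]
tcp_rot: [[0.895, 0.445, 0.0], [0.445, -0.895, 0.0], [0.0, -0.0, -1.0]]
wrist_force: [-0.3, 0.5, 0.4]
width: 70.0
```

Call:
arm_command(
  steps=[
    [0.8,0,0,0,0],
    [0.8,0,0,0,0],
    [0.8,0,0,0,0],
    [0.8,0,0,0,0],
    [0.8,0,0,0,0],
    [0.8,0,0,0,0],
    [0.8,0,0,0,0],
    [0.8,0,0,0,0],
    [0.8,0,0,0,0],
    [0.8,0,0,0,0],
  ],
)

```text
time: 11.65
eef_pos: [451.8, 72.0, 136.1]
tcp_rot: [[0.896, 0.445, 0.0], [0.445, -0.896, -0.0], [0.0, 0.0, -1.0]]
wrist_force: [0.0, 0.4, -0.3]
width: 69.5
```

```bash
python3 -c "
from h import *
print(np.round(status.get_state()['joints']))
noz((450,72),'c2.png')"
```

```text
[-46.   1.  32. 116.  -1.  63. -77.]
t 11.65 tcp [451.8  72.  136.1] jaw -63.6 w 69.5 F [ 0.   0.4 -0.3]
hood ((446.7860107421875, 70.02694702148438), (35.26535415649414, 34.540367126464844), 13.418731689453125) 343
collar top 222 ((451.2405700683594, 69.71929931640625), 16.441564559936523) ((449.167236328125, 71.71542358398438), (29.896299362182617, 23.551910400390625), 37.45972442626953)
ear ((451.88116455078125, 72.0035400390625), (32.79423904418945, 22.21028709411621), 13.914263725280762) 393
```

View pics/c2.png

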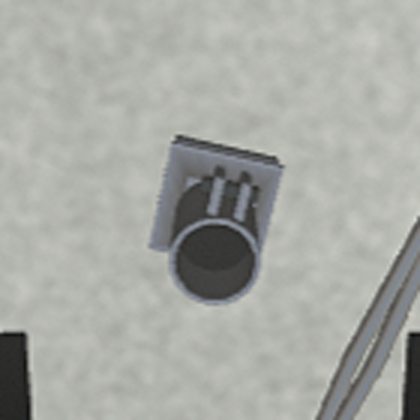

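Crop shows the 33 nozzle, collar at (215,255), ear pointing up the image. World yaw about 13.5° and hood about 34 mm, so the jaws need −13°.

Call:
arm_command(
  steps=[
    [0.8,-0.5,-0.2,-1,-0.12],
    [0.8,-0.5,-0.2,-2,-0.225],
    [0.8,-0.5,-0.2,-5,-0.225],
    [0.8,-0.5,-0.2,-8.4,-0.225],
    [0.8,-0.5,-0.2,-8.4,-0.225],
    [0.1,-0.5,-0.2,-8.4,-0.225],
    [0.1,-0.5,-0.2,-8.4,-0.225],
    [0.1,-0.5,-0.2,-8.4,-0.225],
    [0.1,-0.5,-0.2,-8.4,-0.225],
    [0.1,-0.5,-0.2,-8.4,-0.225],
  ],
)

```text
time: 12.95
eef_pos: [446.8, 70.0, 52.2]
tcp_rot: [[0.972, 0.234, 0.0], [0.234, -0.972, 0.0], [0.0, -0.0, -1.0]]
wrist_force: [0.6, 0.1, -0.3]
width: 27.6
```

Call:
arm_command(
  steps=[
    [0.1,0,0,0,0],
    [0.1,0,0,0,0],
    [0.1,0,0,3,0],
    [0.1,0,0,6,0],
    [0.1,0,0,9,0],
    [0.1,2,-2,9,-0.05],
    [0.1,6,-6,9,-0.11],
    [0.1,10,-10,9,-0.11],
    [0.1,14,-13,9,-0.11],
    [0.1,16.9,-14.2,9,-0.11],
  ],
)

```text
time: 14.2
eef_pos: [616.8, -74.5, 141.6]
tcp_rot: [[0.992, 0.123, -0.0], [0.123, -0.992, -0.001], [-0.001, 0.001, -1.0]]
wrist_force: [0.2, 0.4, 0.1]
width: 23.2
```

Call:
arm_command(
  steps=[
    [0.1,0,0,0,0],
    [0.1,0,0,0,0],
    [0.1,0,0,0,0],
    [0.1,0,0,0,0],
    [0.1,0,0,0,0],
    [0.1,0,0,0,0],
    [0.1,0,0,-1,0],
    [0.1,0,0,-2,0],
    [0.1,0,0,-3,0],
    [0.1,0,0,-3,0],
  ],
)

```text
time: 15.45
eef_pos: [615.1, -72.0, 110.8]
tcp_rot: [[0.992, 0.125, -0.002], [0.125, -0.992, -0.0], [-0.002, 0.0, -1.0]]
wrist_force: [-0.1, -0.2, -1.2]
width: 22.9
```

```bash
python3 - <<'E'
from h import *
s=status.get_state(); print(s['time'],s['eef_pos'],s['tcp_rot'][:2],s['width'],s['wrist_force'])
c=capture('wrist'); save(c['pixels'],'w3.png')
E
```

```text
15.45 [615.09376712 -71.97840162 110.81820402] [[ 9.92102031e-01  1.25418816e-01 -1.91860772e-03]
 [ 1.25418561e-01 -9.92103886e-01 -2.52926327e-04]] 22.918289657710908 [-0.07549306 -0.20013062 -1.22144834]
```

View pics/w3.png

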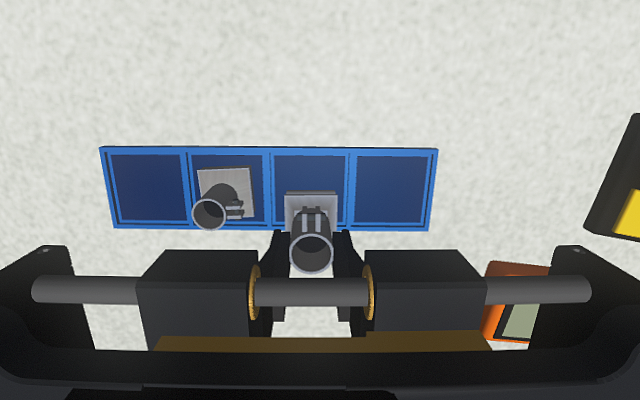

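Call:
arm_command(
  steps=[
    [0.1,0,0,-2,0],
    [0.1,0,0,-4,0],
    [0.1,0,0,-5.3,0],
    [0.1,0,0,-5.6,0],
    [0.1,0,0,-5.6,0],
    [0.1,0,0,-5.6,0],
    [0.42,0,0,-5.6,0],
    [0.42,0,0,-5.6,0],
    [0.42,0,0,-5.6,0],
    [0.42,0,0,-5.6,0],
  ],
)

```text
time: 16.75
eef_pos: [615.8, -72.0, 56.1]
tcp_rot: [[0.992, 0.125, 0.0], [0.125, -0.992, -0.0], [0.0, 0.0, -1.0]]
wrist_force: [-0.4, 0.5, 0.6]
width: 36.1
```

```bash
python3 -c "
from h import *
print(np.round(status.get_state()['joints']))"
```

```text
[-26.  31.  37.  96. -21.  60. -65.]
```

Call:
arm_command(
  steps=[
    [0.42,0,0,4,0],
    [0.42,0,0,8,0],
    [0.8,-3,-0.7,9,0],
    [0.8,-7,-1.8,9,0],
    [0.8,-12,-3,9,0],
    [0.8,-17.1,-4.8,9,0],
    [0.8,-17.1,-4.8,9,0],
    [0.8,-17.1,-4.8,8,0],
    [0.8,-17.1,-4.8,8,0],
    [0.8,-17.1,-4.8,8,0],
  ],
)

```text
time: 18.0
eef_pos: [445.2, -120.0, 135.8]
tcp_rot: [[0.992, 0.126, -0.001], [0.126, -0.992, -0.002], [-0.001, 0.001, -1.0]]
wrist_force: [0.3, 0.8, -0.6]
width: 69.6
```

```bash
python3 -c "
from h import *
print(np.round(status.get_state()['joints']))
noz((443,-119),'c3.png')"
```

```text
[-35.   1.  45. 116.  -1.  63. -72.]
t 18.0 tcp [ 445.2 -120.   135.8] jaw -82.8 w 69.6 F [ 0.3  0.8 -0.6]
hood ((444.0541687011719, -110.26980590820312), (15.296066284179688, 26.918437957763672), 35.12572479248047) 137
collar top 219 ((440.7152099609375, -116.64315795898438), 15.275985717773438) ((440.43280029296875, -114.11311340332031), (23.695011138916016, 26.17005157470703), 68.03895568847656)
ear ((443.01690673828125, -117.82293701171875), (22.993919372558594, 32.31903839111328), 35.3256721496582) 441
```

View pics/c3.png

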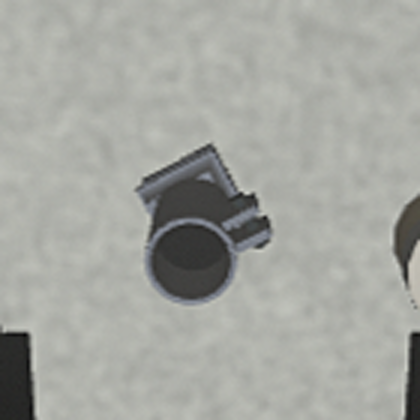

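Crop shows the 25 nozzle, collar at (190,260), ear to the right and slightly up. World yaw about −55° and visible hood edge about 26 mm.

Call:
arm_command(
  steps=[
    [0.8,-0.5,0.65,0,0.18],
    [0.8,-0.5,0.65,0,0.36],
    [0.8,-0.5,0.65,0,0.54],
    [0.8,-0.5,0.65,0,0.72],
    [0.8,-0.5,0.65,0,0.9],
    [0.8,-0.5,0.65,0,1.08],
    [0.8,-0.5,0.65,0,1.26],
    [0.8,-0.5,0.65,0,1.44],
    [0.8,-0.5,0.65,0,1.62],
    [0.8,-0.5,0.65,0,1.8],
  ],
)

```text
time: 19.3
eef_pos: [440.1, -113.6, 136.1]
tcp_rot: [[-0.353, 0.936, -0.0], [0.936, 0.353, -0.001], [-0.001, -0.0, -1.0]]
wrist_force: [-0.4, 0.5, 0.3]
width: 69.5
```

Call:
arm_command(
  steps=[
    [0.8,0,0,0,0.15],
    [0.8,0,0,0,0.26],
    [0.8,0,0,0,0.26],
    [0.8,0,0,0,0.26],
    [0.8,0,0,0,0.26],
    [0.8,0,0,0,0.26],
    [0.8,0,0,-1,0.26],
    [0.8,0,0,-1,0.26],
    [0.8,0,0,-1,0.26],
    [0.8,0,0,-1,0.26],
  ],
)

```text
time: 20.55
eef_pos: [439.8, -113.6, 126.2]
tcp_rot: [[-0.577, 0.817, 0.0], [0.817, 0.577, 0.0], [-0.0, 0.0, -1.0]]
wrist_force: [0.2, 0.1, -0.3]
width: 69.5
```

```bash
python3 -c "
from h import *
noz((440,-113.5),'c4.png')"
```

```text
t 20.55 tcp [ 439.8 -113.6  126.2] jaw 35.2 w 69.5 F [ 0.2  0.1 -0.3]
hood ((436.878173828125, -111.41024017333984), (26.272897720336914, 19.50234031677246), 35.562042236328125) 160
collar top 246 ((442.7941589355469, -116.85070037841797), 16.548625946044922) ((439.51190185546875, -116.76355743408203), (23.91916275024414, 29.160884857177734), 7.479215145111084)
ear ((442.4224853515625, -116.8580322265625), (22.903730392456055, 32.59770202636719), 46.78151321411133) 387
```

Call:
arm_command(
  steps=[
    [0.8,0,0,-3,0],
    [0.8,0,0,-6,0],
    [0.8,0,0,-7.4,0],
    [0.8,0,0,-7.4,0],
    [0.1,0,0,-7.4,0],
    [0.1,0,0,-7.4,0],
    [0.1,0,0,-7.4,0],
    [0.1,0,0,-7.4,0],
    [0.1,0,0,-7.4,0],
    [0.1,0,0,-7.4,0],
  ],
)

```text
time: 21.85
eef_pos: [439.8, -113.5, 52.1]
tcp_rot: [[-0.577, 0.817, 0.0], [0.817, 0.577, 0.0], [-0.0, 0.0, -1.0]]
wrist_force: [-0.3, -0.0, 0.7]
width: 22.7
```

Call:
arm_command(
  steps=[
    [0.1,0,0,0,0],
    [0.1,0,0,3,0],
    [0.1,0,0,6,0],
    [0.1,0,0,9,0],
    [0.1,4,-0.5,9,-0.12],
    [0.1,9,-1,9,-0.24],
    [0.1,13,-1.7,9,-0.36],
    [0.1,16,-2.3,9,-0.49],
    [0.1,18.4,-2.75,9,-0.49],
    [0.1,18.4,-2.75,9,-0.49],
  ],
)

```text
time: 23.1
eef_pos: [624.5, -141.2, 141.2]
tcp_rot: [[-0.125, 0.992, -0.001], [0.992, 0.125, -0.001], [-0.001, -0.001, -1.0]]
wrist_force: [-0.7, 0.2, -0.4]
width: 23.0
```

Call:
arm_command(
  steps=[
    [0.1,0,0,0,0],
    [0.1,0,0,0,0],
    [0.1,0,0,0,0],
    [0.1,0,0,0,0],
    [0.1,0,0,0,0],
    [0.1,0,0,0,0],
    [0.1,0,0,-1,0],
    [0.1,0,0,-2,0],
    [0.1,0,0,-3,0],
    [0.1,0,0,-3,0],
  ],
)

```text
time: 24.35
eef_pos: [623.1, -140.9, 110.8]
tcp_rot: [[-0.125, 0.992, -0.002], [0.992, 0.125, 0.0], [0.0, -0.002, -1.0]]
wrist_force: [-0.2, 0.3, 0.7]
width: 23.0
```

Call:
arm_command(
  steps=[
    [0.1,0,0,-2,0],
    [0.1,0,0,-4,0],
    [0.1,0,0,-5.3,0],
    [0.1,0,0,-5.6,0],
    [0.1,0,0,-5.6,0],
    [0.1,0,0,-5.6,0],
    [0.55,0,0,-5.6,0],
    [0.55,0,0,-5.6,0],
    [0.55,0,0,-5.6,0],
    [0.55,0,0,-5.6,0],
  ],
)

```text
time: 25.6
eef_pos: [623.8, -141.0, 56.1]
tcp_rot: [[-0.125, 0.992, 0.0], [0.992, 0.125, 0.0], [0.0, 0.0, -1.0]]
wrist_force: [0.3, -0.9, 0.3]
width: 46.5
```

Call:
arm_command(
  steps=[
    [0.55,0,0,4,0],
    [0.55,0,0,8,0],
    [0.8,-5,-1,9,0],
    [0.8,-10,-4,9,0],
    [0.8,-15,-8,9,0],
    [0.8,-19,-12,9,0],
    [0.8,-21,-16,9,0],
    [0.8,-22.5,-17.7,9,0],
    [0.8,-22.5,-17.7,8,0],
    [0.8,-22.5,-17.7,8,0],
  ],
)

```text
time: 26.85
eef_pos: [399.0, -316.9, 135.2]
tcp_rot: [[-0.126, 0.992, -0.001], [0.992, 0.126, 0.001], [0.001, -0.001, -1.0]]
wrist_force: [-0.1, 0.4, 0.1]
width: 69.8
```

Call:
arm_command(
  steps=[
    [0.8,0,0,0,0.18],
    [0.8,0,0,0,0.36],
    [0.8,0,0,0,0.54],
    [0.8,0,0,0,0.66],
    [0.8,0,0,0,0.66],
    [0.8,0,0,0,0.66],
    [0.8,0,0,0,0.66],
    [0.8,0,0,0,0.66],
    [0.8,0,0,0,0.66],
    [0.8,0,0,0,0.66],
  ],
)

```text
time: 28.1
eef_pos: [398.8, -318.1, 136.1]
tcp_rot: [[-0.707, 0.708, 0.0], [0.708, 0.707, 0.0], [0.0, 0.0, -1.0]]
wrist_force: [0.2, -0.5, -0.0]
width: 70.0
```

```bash
python3 -c "
from h import *
print(np.round(status.get_state()['joints']))
noz((400,-320),'c5.png')"
```

```text
[-14.  11.  53. 109. -10.  64.  88.]
t 28.1 tcp [ 398.8 -318.1  136.1] jaw 45.0 w 70.0 F [ 0.2 -0.5 -0. ]
hood ((397.6332092285156, -323.3476867675781), (50.74573516845703, 51.1531982421875), 39.09689712524414) 928
collar top 232 ((395.0846862792969, -321.2592468261719), 15.497941970825195) ((394.7584533691406, -322.241943359375), (23.7617244720459, 29.395679473876953), 70.61083984375)
ear ((394.65625, -318.5242614746094), (22.540523529052734, 33.153770446777344), 24.13208770751953) 373
```

View pics/c5.png

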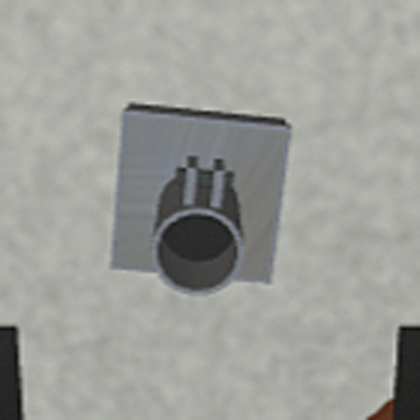

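Crop shows the 49 nozzle, hood about 51 mm measured, collar at (198,250), ear up the image. World yaw of the ear is about 129°.

Call:
arm_command(
  steps=[
    [0.8,-0.1,-0.5,-1,-0.103],
    [0.8,-0.1,-0.5,-3,-0.103],
    [0.8,-0.1,-0.5,-6,-0.103],
    [0.8,-0.1,-0.5,-8.4,-0.103],
    [0.8,-0.1,-0.5,-8.4,-0.103],
    [0.1,-0.1,-0.5,-8.4,-0.103],
    [0.1,-0.1,-0.5,-8.4,-0.103],
    [0.1,-0.1,-0.5,-8.4,-0.103],
    [0.1,-0.1,-0.5,-8.4,-0.103],
    [0.1,-0.1,-0.5,-8.4,-0.103],
  ],
)

```text
time: 29.4
eef_pos: [397.8, -323.1, 52.2]
tcp_rot: [[-0.63, 0.776, 0.0], [0.776, 0.63, 0.0], [-0.0, 0.0, -1.0]]
wrist_force: [0.0, 0.1, 0.1]
width: 27.8
```

Call:
arm_command(
  steps=[
    [0.1,0,0,0,0],
    [0.1,0,0,0,0],
    [0.1,0,0,4,0],
    [0.1,0,0,8,0],
    [0.1,0,0,11,0],
    [0.1,1,5,11,-0.1],
    [0.1,4,10,11,-0.2],
    [0.1,7,15,11,-0.3],
    [0.1,10,20,11,-0.4],
    [0.1,12,25,11,-0.5],
  ],
)

```text
time: 30.65
eef_pos: [518.6, -71.2, 162.0]
tcp_rot: [[-0.178, 0.984, 0.0], [0.984, 0.178, -0.0], [-0.0, 0.0, -1.0]]
wrist_force: [0.0, -1.5, -0.5]
width: 23.1
```

Call:
arm_command(
  steps=[
    [0.1,2,5,0,-0.06],
    [0.1,5,10,0,-0.06],
    [0.1,8.1,14.1,0,-0.06],
    [0.1,8.1,14.1,0,-0.06],
    [0.1,8.1,14.1,0,-0.06],
    [0.1,8.1,14.1,0,-0.06],
    [0.1,8.1,14.1,0,-0.06],
    [0.1,8.1,14.1,-2,-0.06],
    [0.1,8.1,14.1,-5,-0.06],
    [0.1,8.1,14.1,-5,-0.06],
  ],
)

```text
time: 31.9
eef_pos: [596.7, 67.7, 109.2]
tcp_rot: [[-0.122, 0.993, -0.005], [0.993, 0.122, -0.001], [-0.001, -0.005, -1.0]]
wrist_force: [-0.9, 0.2, 0.0]
width: 22.8
```

```bash
python3 - <<'E'
from h import *
s=status.get_state(); print(s['time'],s['eef_pos'],s['tcp_rot'][:2],s['width'],s['wrist_force'])
c=capture('wrist'); save(c['pixels'],'w4.png')
E
```

```text
31.9 [596.73263419  67.6865683  109.17371147] [[-0.12153417  0.99257592 -0.00474147]
 [ 0.99258702  0.12152955 -0.00125284]] 22.82710010746804 [-0.87273737  0.19090444  0.03997269]
```

View pics/w4.png

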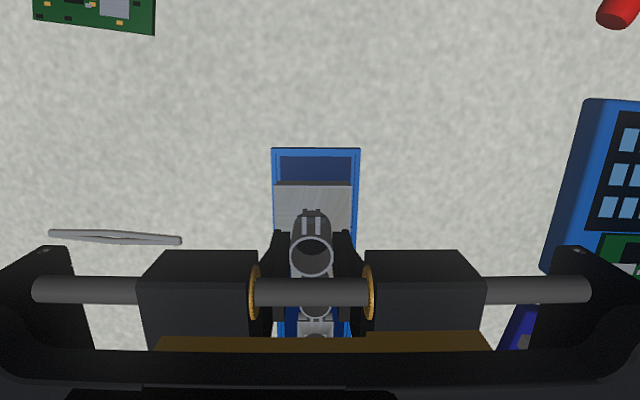

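Call:
arm_command(
  steps=[
    [0.1,0,0,0,0],
    [0.1,0,0,-2,0],
    [0.1,0,0,-4,0],
    [0.1,0,0,-5.3,0],
    [0.1,0,0,-5.6,0],
    [0.1,0,0,-5.6,0],
    [0.55,0,0,-5.6,0],
    [0.55,0,0,-5.6,0],
    [0.55,0,0,-5.6,0],
    [0.55,0,0,-5.6,0],
  ],
)

```text
time: 33.2
eef_pos: [598.8, 68.0, 56.2]
tcp_rot: [[-0.122, 0.993, 0.0], [0.993, 0.122, 0.0], [0.0, 0.0, -1.0]]
wrist_force: [-0.0, -0.6, 0.9]
width: 47.0
```

Call:
arm_command(
  steps=[
    [0.55,0,0,0,0],
    [0.55,0,0,4,0],
    [0.55,0,0,8,0],
    [0.55,0,0,12,0],
    [0.55,-6,0,13,0],
    [0.55,-12,0,14,0],
    [0.55,-18,0,14,0],
    [0.55,-18,0,14,0],
    [0.55,-18,0,14,0],
    [0.55,-18,0,14,0],
  ],
)

```text
time: 34.45
eef_pos: [419.7, 67.7, 196.0]
tcp_rot: [[-0.121, 0.993, 0.0], [0.993, 0.121, -0.002], [-0.002, -0.0, -1.0]]
wrist_force: [0.2, 0.4, -0.6]
width: 47.9
```

```bash
python3 - <<'E'
from h import *
import pickle
s=status.get_state(); print(s['time'],s['eef_pos'],s['width'])
a=np.radians(6.9); A=np.array([[np.cos(a),-np.sin(a)],[np.sin(a),np.cos(a)]])
for n in('top','scene','wrist'):
    c=capture(n); save(c['pixels'],n+'9.png')
    P=cloud(c,np.ones((400,640),bool)); q=(P[:,:2]-[611.6,-36.7])@A
    for y0,h in((105,49),(35,41),(-35,33),(-105,25)):
        k=(abs(q[:,0])<45)&(abs(q[:,1]-y0)<31)&(P[:,2]>13)
        Q=np.c_[q,P[:,2]][k]; lo=Q[Q[:,2]<20]; hi=Q[Q[:,2]>61]
        print(n,h,'hood x',(np.percentile(lo[:,0],[2,98]).round(1) if len(lo)>9 else None),'y',(np.percentile(lo[:,1],[2,98]).round(1) if len(lo)>9 else None),'top',(np.c_[np.median(hi,0)].T.round(1),len(hi)) if len(hi) else None)
    if n!='wrist':
        for o in('phone','multimeter','flux_jar','board'):
            r=trace(n,o)
            if r:
                Q=cloud(c,r[0]['pixels']); print(o,round(r[0]['score'],2),np.median(Q,0).round())
t=cv2.resize(cv2.imread('pics/top9.png')[110:290,90:490],None,fx=1.5,fy=1.5)
w=cv2.imread('pics/scene9.png')[180:300,250:410]
cv2.imwrite('pics/v9.png',np.vstack([t,cv2.resize(w,(400,300))[:, :].copy() if 0 else cv2.copyMakeBorder(cv2.resize(w,(400,300)),0,0,0,200,0)]))
E
```

```text
34.45 [419.72102656  67.73235247 195.97465848] 47.89859990244127
top 49 hood x [-25.2  24.8] y [ 79.8 129. ] top (array([[ -2.1, 110.9,  64.2]]), 24)
top 41 hood x [-22.2  20.8] y [13.5 55.7] top (array([[-3.1, 28.5, 64.8]]), 27)
top 33 hood x [-17.2  16.7] y [-53.3 -19.2] top (array([[  4.1, -38.3,  64.2]]), 27)
top 25 hood x [-32.9  26.3] y [-124.5  -92.8] top (array([[  -1.1, -110.2,   64.9]]), 29)
phone 0.66 [539. 313.   8.]
multimeter 0.97 [ 530. -317.   35.]
flux_jar 0.48 [ 436. -193.   32.]
scene 49 hood x [-26.5  24. ] y [ 78.9 129.2] top (array([[  0.7, 106.2,  64. ]]), 37)
scene 41 hood x [-22.9  20.7] y [12.5 55.9] top (array([[-0.9, 27.3, 64.1]]), 38)
scene 33 hood x [-21.   16.5] y [-55.3 -20.5] top (array([[  3.6, -36.8,  63.8]]), 52)
scene 25 hood x [-14.2  11.9] y [-120.3  -94.7] top (array([[  -0.4, -110.5,   63.6]]), 49)
phone 0.82 [541. 305.   8.]
multimeter 0.69 [ 539. -350.   35.]
flux_jar 0.72 [ 442. -203.   30.]
board 0.48 [414. 194.   5.]
wrist 49 hood x [-26.5  23.3] y [ 78.9 130. ] top (array([[ -0.2, 108.5,  64.3]]), 337)
wrist 41 hood x [-22.6  20.3] y [34.  56.6] top None
wrist 33 hood x None y None top None
wrist 25 hood x None y None top None
```

View pics/v9.png

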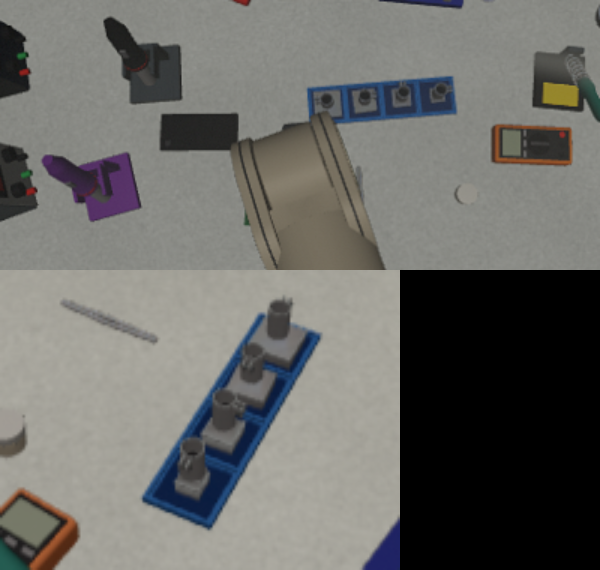

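View pics/wrist9.png

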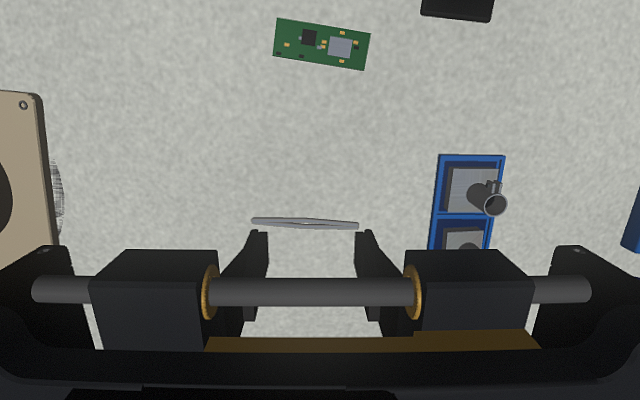

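All four nozzles stand in order in the pockets: 49 mm at the top (+y) end, 25 mm at the bottom. They are centred to within about 2 mm, and the other objects have not moved.

```bash
python3 -c "
from rig import *
print(sign_off())"
```

```text
the job is handed in; nothing more can be done
None
```

All four nozzles are released and stand upright in the tray pockets in size order: 49, 41, 33, then 25. The 49 mm nozzle is in the +y end pocket, at the end with the real dark hot-air gun. I handed the job in at about 34.5 s, well under the 112 s limit.

- **Placing:** the last pictures from above and from the scene camera put each hood within about 3 mm of its pocket centre. The collar tops measured 64–65 mm high against an expected 66, so the nozzles are flat on the floor. One check was off: in the top view, stray depth points spoiled the 25 mm hood's reading along x, but the scene camera showed it centred.
- **Objects left alone:** the phone, multimeter and flux jar measured within about 2 mm of where they started. The arm hid the board in the last top picture, but the scene camera found it within about 1 mm.
- **Contact:** the robot's wrist force stayed under 3 N in all readings, and the arm ended clear of everything.

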